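Rebuild an alternating disc-spring stack and shut its keeper

ROBOT

A 6-joint arm with a two-finger parallel gripper is mounted at the origin on a cart in front of the work surface, level with it; the furniture and walls round the work are solid. World frame = base frame: x ahead of the robot, y to its left, z up, the work surface at z = 0. Lengths are in mm, angles in rad, forces in N, time in s.
With the tool pointing down it reaches from about 300 to 825 mm from the base axis. Payload 5.4 kg.
Tool frame: the origin (TCP) lies between the finger pads; the fingertips stand 25 mm ahead of it and the grasp point (between the pads) lies 6 mm ahead of it; z points along the fingers, y is the line along which they close (so a half turn about z gives the same grasp; the last joint's range is limited). The gripper opens to 92 mm and grips with 3 to 60 N. Pads are 20 mm wide; open, the fingers measure 128 mm over their backs; the gripper's body (75 mm by 189 mm) begins 69 mm behind the grasp point.
Start: joints at [-1.536, 0.158, 1.597, -0, 1.386, -0.21], TCP at [139.335, -557.846, 239.601] pointing down, gripper open.
Joint ranges: [-2.91, 2.91], [-0.94, 2.29], [0.18, 2.7], [-1.29, 4.43], [0.17, 2.64], [-3, 3]. Speed limits (rad/s): [2.57, 2.57, 3.14, 3.14, 3.14, 3.14].

INTERFACE

Orientations are given as a unit quaternion [w, x, y, z].
In Python, from cell import r gives the robot as it stands.
- The arm moves only by the tool arm_command, never from a script. Its argument "deltas" is a list that holds one entry, the list of rows, each a list of 6 numbers: the shift along the tool's x, y, z each as a share of 0.5 m, from -1 to 1, then the turn, a rotation vector about the tool's x, y, z each as a share of 1.5 rad, from -1 to 1. In form: [[[x, y, z, wx, wy, wz], ...]]. A call has 1 to 12 rows; each row is the pose to reach, as a shift and turn from the pose commanded when the call began, along the tool's axes at that moment; what a row does not reach only later rows make up. A row lasts 1/10 s, in which the tool goes at most 50 mm and 8.59 degrees, less where a joint would pass 70% of its speed; a pose out of reach is approached as far as the arm can. A call with a number of a shift or a turn outside -1 to 1 is refused whole. A call with a gripper value outside its range is refused whole. "gripper" is the finger opening in mm, from 0 to 91.9, set as the call begins (left out, the last holds). The fingers move at their own pace and stop on an object; "squeeze" is the grip in N (left out, the last holds). Time passes only in rows, so rows that repeat a pose let the fingers close. It gives the time, the measured TCP pose, the force, the opening and the grip force at its end, in the units of the state.
- r.read_state(): the state, without advancing time (a new reading comes with each control period).
- r.capture(name): name is "scene" or "top" or "wrist"; returns a dict with "frame" (384x512x3 uint8, red, green, blue), "vfov" (degrees; the focal length in pixels is half the picture's height over the tangent of half this angle, whatever the lens; pixels are square), "cx", "cy" (the principal point, pixels), "k1" (the pictures are not rectified: a ray, as slopes to the right and down, at radius r is drawn at 1 + k1 r^2 times it, then the intrinsics apply), "world_from_camera" (4x4, takes a point from camera to world coordinates). Camera axes: x right, y up, looking along -z (the intrinsics and any distortion apply to the point x, -y, -z); pixel columns grow to the right and rows downward; lengths in mm; the calibration is good to about 2 mm. A picture is of the moment at which its call begins. There is no depth.
- r.hand_in(): hands the job in; it is judged then, once.
Trained networks look in a picture, given as the dict that the camera call returned (one of the last four; its "shot" number tells which), for a name from the list of things; names that differ only in an ending like _2 or _b are one class to them, and where a whole thing is asked for, a point or a joint stands for the part that bears it (a point fixed in the world has none). Each returns a list of dicts, best first, with "score" (0 to 1); they miss things now and then, are a little off and sometimes report something else, mostly with a low value. They report only what shows in the picture. A call takes as long as a camera call.
- r.spot_in(picture, thing): "box" ([centre column, centre row, width, height] in pixels, round what is visible of it).
- r.landmark_of(picture, thing): "pixel" ([row, column] in pixels: a listed point, or the origin of a listed thing).
The state is a dict: "time": time; "qpos": joint angles; "joint_velocities": joint speeds; "joint_efforts": joint torques, N m; "tcp_pos": TCP position; "ee_rot": TCP orientation; "wrist_force": force on the tool from outside, world axes, zero at the start; "torque": the same for the moment, N m; "finger_gap": finger opening in mm; "gripper_force": force on a finger pad.
Only numpy, scipy, OpenCV 4.12 (cv2) and the standard library are available. Lean on these libraries where they do the work, as an engineer would, in place of code of your own. Each camera call takes 0.05 s, during which the arm holds its last target. There are 200 camera calls.

TASK

One conical spring washer is already on the arbor of the blue spring mount. Add two more from the rack so that the faces alternate all the way up the stack of three (each washer the opposite way up to the one below it), leaving the spare fourth washer on a rack seat, and then swing the red keeper over the arbor fully to its stop. Do not disturb the bottle, tape roll, sanding block or jar standing around.

Things in the scene. Friction and masses are not known exactly. Their poses are not given: they have to be found in the camera images.
- mount: spring mount, fixed: blue plate 165 x 110 x 12 mm (own x -60 to +105) with a round steel pedestal, 52 mm diameter, its top (the washer seat) 30 mm above the bench; on it the arbor, 18 mm diameter, tapered tip, top 76 mm above the bench. Origin on the arbor axis at bench level; own +x points to the keeper's pivot post, z up
- arbor_seat (a point): centre of the washer seat at the foot of the arbor, 30 mm above the bench. Washer centres of an alternating stack are 6, 18 and 30 mm above it; two that face the same way nest and stand only 5 mm apart
- keeper_pivot (a point): point on the keeper's vertical pivot axis, 80 mm above the bench (the keeper's underside), 65 mm from the arbor axis along the mount's +x; the pivot post is 16 mm in diameter
- keeper (a joint): angle of the red keeper bar about its vertical pivot, rad: 0 = over the arbor, against its stop; grows as it swings away, anticlockwise seen from above, to 2.2. It starts open at 1.5 to 2.0 and stays where it is left (light friction, under 1 N at the knob)
- keeper_knob (a point): top centre of the upright black knob on the free end of the keeper, 14 mm diameter, 113 mm above the bench. The knob stands 25 mm above the bar, whose top is at 88 mm and underside at 80 mm; it is 65 mm from the pivot axis, and directly over the arbor when the keeper is shut
- rack: washer rack, fixed: pale wooden board 80 x 236 x 12 mm with three grey pedestals of 52 mm diameter in a row along its own y, 75 mm apart, tops 30 mm above the bench, each with a centring stub 16 mm in diameter and 8 mm high. Origin at bench level under the middle pedestal
- rack_seat0 (a point): centre of the top of a rack pedestal (the stub's foot), 30 mm above the bench; at rack y = -75 mm. A washer on it has its centre 6 mm higher
- rack_seat1 (a point): centre of the top of a rack pedestal (the stub's foot), 30 mm above the bench; at rack y = 0 mm. A washer on it has its centre 6 mm higher
- rack_seat2 (a point): centre of the top of a rack pedestal (the stub's foot), 30 mm above the bench; at rack y = 75 mm. A washer on it has its centre 6 mm higher
- washer_a: one of 4 like conical spring washers (2 start domed face up, 2 hollow face up; one on the arbor, one per rack seat): 56 mm diameter, 22 bore, 12 high, 80 g. Domed face dark steel, hollow face yellow. Origin at its centre; own +z leaves through the domed face. Rim: 5 mm high vertical edge at the hollow end (z -6 to -1 mm); hub: flat ring 22 to 32 mm diameter at the domed end (z 1 to 6)
- washer_b: one of 4 like conical spring washers (2 start domed face up, 2 hollow face up; one on the arbor, one per rack seat): 56 mm diameter, 22 bore, 12 high, 80 g. Domed face dark steel, hollow face yellow. Origin at its centre; own +z leaves through the domed face. Rim: 5 mm high vertical edge at the hollow end (z -6 to -1 mm); hub: flat ring 22 to 32 mm diameter at the domed end (z 1 to 6)
- washer_c: one of 4 like conical spring washers (2 start domed face up, 2 hollow face up; one on the arbor, one per rack seat): 56 mm diameter, 22 bore, 12 high, 80 g. Domed face dark steel, hollow face yellow. Origin at its centre; own +z leaves through the domed face. Rim: 5 mm high vertical edge at the hollow end (z -6 to -1 mm); hub: flat ring 22 to 32 mm diameter at the domed end (z 1 to 6)
- washer_d: one of 4 like conical spring washers (2 start domed face up, 2 hollow face up; one on the arbor, one per rack seat): 56 mm diameter, 22 bore, 12 high, 80 g. Domed face dark steel, hollow face yellow. Origin at its centre; own +z leaves through the domed face. Rim: 5 mm high vertical edge at the hollow end (z -6 to -1 mm); hub: flat ring 22 to 32 mm diameter at the domed end (z 1 to 6)
- resin_bottle: amber bottle with red cap, 52 mm diameter, 105 mm high, loose bystander; origin under its centre
- tape_roll: roll of cream masking tape lying flat, 100 mm diameter, 25 mm high, loose bystander; origin under its centre
- sanding_block: black sanding block 36 x 72 x 26 mm, loose bystander; origin under its centre
- cream_jar: white jar with blue lid, 74 mm diameter, 85 mm high, loose bystander; origin under its centre

How it is judged (in metres and radians):
On the way, in this order (a step that is already met when the one before it is completed fails the run):
1. a second washer sits on the arbor, the opposite way up to the first (((horizontal distance between washer_a and arbor_seat below 0.0045 m and height (world z) of washer_a between 0.033 and 0.039 m) or (horizontal distance between washer_b and arbor_seat below 0.0045 m and height (world z) of washer_b between 0.033 and 0.039 m) or (horizontal distance between washer_c and arbor_seat below 0.0045 m and height (world z) of washer_c between 0.033 and 0.039 m) or (horizontal distance between washer_d and arbor_seat below 0.0045 m and height (world z) of washer_d between 0.033 and 0.039 m)) and ((horizontal distance between washer_a and arbor_seat below 0.0045 m and height (world z) of washer_a between 0.045 and 0.051 m) or (horizontal distance between washer_b and arbor_seat below 0.0045 m and height (world z) of washer_b between 0.045 and 0.051 m) or (horizontal distance between washer_c and arbor_seat below 0.0045 m and height (world z) of washer_c between 0.045 and 0.051 m) or (horizontal distance between washer_d and arbor_seat below 0.0045 m and height (world z) of washer_d between 0.045 and 0.051 m))), for 0.2 s.
2. a third washer sits on top, the opposite way up to the second (all of step 1 and ((horizontal distance between washer_a and arbor_seat below 0.0045 m and height (world z) of washer_a between 0.057 and 0.063 m) or (horizontal distance between washer_b and arbor_seat below 0.0045 m and height (world z) of washer_b between 0.057 and 0.063 m) or (horizontal distance between washer_c and arbor_seat below 0.0045 m and height (world z) of washer_c between 0.057 and 0.063 m) or (horizontal distance between washer_d and arbor_seat below 0.0045 m and height (world z) of washer_d between 0.057 and 0.063 m))), for 0.2 s.
At the end, for the whole second after the job is handed in: Three washers rest on the arbor with alternating faces, centres 6, 18 and 30 mm above the seat (within 3 mm; wrongly faced ones nest 7 mm lower) and within 4.5 mm of its axis; the fourth is on a rack seat (within 6.5 mm, 3 mm in height); keeper below 0.1 rad (all of step 2 and ((horizontal distance between washer_a and rack_seat0 below 0.0065 m and height (world z) of washer_a between 0.033 and 0.039 m) or (horizontal distance between washer_a and rack_seat1 below 0.0065 m and height (world z) of washer_a between 0.033 and 0.039 m) or (horizontal distance between washer_a and rack_seat2 below 0.0065 m and height (world z) of washer_a between 0.033 and 0.039 m) or (horizontal distance between washer_b and rack_seat0 below 0.0065 m and height (world z) of washer_b between 0.033 and 0.039 m) or (horizontal distance between washer_b and rack_seat1 below 0.0065 m and height (world z) of washer_b between 0.033 and 0.039 m) or (horizontal distance between washer_b and rack_seat2 below 0.0065 m and height (world z) of washer_b between 0.033 and 0.039 m) or (horizontal distance between washer_c and rack_seat0 below 0.0065 m and height (world z) of washer_c between 0.033 and 0.039 m) or (horizontal distance between washer_c and rack_seat1 below 0.0065 m and height (world z) of washer_c between 0.033 and 0.039 m) or (horizontal distance between washer_c and rack_seat2 below 0.0065 m and height (world z) of washer_c between 0.033 and 0.039 m) or (horizontal distance between washer_d and rack_seat0 below 0.0065 m and height (world z) of washer_d between 0.033 and 0.039 m) or (horizontal distance between washer_d and rack_seat1 below 0.0065 m and height (world z) of washer_d between 0.033 and 0.039 m) or (horizontal distance between washer_d and rack_seat2 below 0.0065 m and height (world z) of washer_d between 0.033 and 0.039 m)) and value of joint keeper below 0.1 rad); the robot touches nothing.
It fails at once if the resin bottle is moved more than 30 mm (distance of resin_bottle from where it was at the start of the episode above 0.03 m).
It fails at once if the tape roll is moved more than 30 mm (distance of tape_roll from where it was at the start of the episode above 0.03 m).
It fails at once if the sanding block is moved more than 30 mm (distance of sanding_block from where it was at the start of the episode above 0.03 m).
It fails at once if the cream jar is moved more than 30 mm (distance of cream_jar from where it was at the start of the episode above 0.03 m).
It also fails if it takes over 69 s, if anything falls off the work surface, if the arm or the gripper's body presses on something with over 40 N, if the wrist force passes 120 N, or if a joint passes its speed limit or range.

## Working session

There is one attempt and no reset: what is moved stays moved. The work goes in short steps, Python scripts to look and compute and a tool call to move; the robot and the scene stay as the last step left them, time stands still between calls to the robot, and variables do not carry over. Pictures are saved under pics/ and viewed, at most 13 in all, crops included, and the job is handed in when it is done.

Besides the shell and the picture viewer there is one more tool, called as name(argument=value, ...), one argument or row to a line, values as JSON. arm_command: Moves the arm, as the interface text tells. Its arguments: {"type":"object","properties":{"deltas":{"type":"array"},"gripper":{"type":"number"},"squeeze":{"type":"number"}},"required":["deltas"]}

```bash
ls; mkdir -p pics; cat > h.py <<'E'
import numpy as np, cv2
from cell import r
def ray(p,u,v):
    f=192/np.tan(np.radians(p['vfov'])/2)
    d=np.array([(u-p['cx'])/f,(v-p['cy'])/f]); s=d.copy()
    for _ in range(20): s=d/(1+p['k1']*(s@s))
    T=np.array(p['world_from_camera']); w=T[:3,:3]@np.array([s[0],-s[1],-1]); return T[:3,3],w
def atz(p,u,v,z):
    o,w=ray(p,u,v); return (o+w*(z-o[2])/w[2])[:2]
def proj(p,X):
    T=np.array(p['world_from_camera']); c=T[:3,:3].T@(np.array(X)-T[:3,3]); f=192/np.tan(np.radians(p['vfov'])/2)
    s=np.array([c[0]/-c[2],-c[1]/-c[2]]); s=s*(1+p['k1']*(s@s)); return np.array([p['cx'],p['cy']])+f*s
def cap(n,save=None):
    p=r.capture(n)
    if save: cv2.imwrite('pics/'+save,np.array(p['frame'])[:,:,::-1])
    return p
def state():
    s=r.read_state(); print({k:np.round(s[k],3).tolist() for k in ('time','tcp_pos','ee_rot','qpos','wrist_force','finger_gap','gripper_force')}); return s
E
python3 - <<'E'
from h import *
state()
Z={'arbor_seat':30,'rack_seat0':30,'rack_seat1':30,'rack_seat2':30,'keeper_pivot':80,'keeper_knob':113,'washer_a':36,'rack':0,'mount':0,'resin_bottle':0,'tape_roll':0,'sanding_block':0,'cream_jar':0}
for c in ('top','scene'):
    p=cap(c,c+'0.png'); print(c,np.round(np.array(p['world_from_camera'])[:3,3]),p['vfov'])
    for n,z in Z.items():
        for d in r.landmark_of(p,n)[:5]:
            v,u=d['pixel']; print(n,round(d['score'],2),round(u),round(v),np.round(atz(p,u,v,z),1))
E
```

```text
pics
{'time': 0.0, 'tcp_pos': [139.309, -557.272, 238.629], 'ee_rot': [-0.001, 0.993, 0.122, 0.0], 'qpos': [-1.536, 0.159, 1.598, 0.0, 1.386, -0.21], 'wrist_force': [0.299, 0.145, 0.17], 'finger_gap': 92.048, 'gripper_force': 0.0}
top [490.  36. 969.] 56.08481924830897
arbor_seat 0.95 209 243 [502.5 149.6]
arbor_seat 0.56 355 252 [ 475.5 -224.5]
rack_seat0 0.93 351 252 [ 477.1 -213.3]
rack_seat0 0.86 382 252 [ 474.8 -292.9]
rack_seat1 0.93 351 252 [ 477.1 -213.3]
rack_seat1 0.86 382 252 [ 474.8 -292.9]
rack_seat2 0.93 351 252 [ 477.1 -213.3]
rack_seat2 0.86 382 252 [ 474.8 -292.9]
keeper_pivot 0.8 197 224 [549.1 175. ]
keeper_pivot 0.26 352 252 [ 476.3 -203.6]
keeper_knob 0.87 224 211 [575.4 106.1]
washer_a 0.91 385 253 [ 472.8 -298.1]
washer_a 0.82 210 248 [490.  146.5]
washer_a 0.78 325 247 [ 489.1 -146.1]
washer_a 0.65 354 251 [ 478.2 -219.9]
washer_a 0.27 344 154 [ 733.7 -205.7]
rack 0.89 350 252 [ 474.9 -220.6]
resin_bottle 0.57 203 163 [720.4 172.8]
tape_roll 0.94 265 138 [791.4   2.5]
sanding_block 0.68 209 243 [501.3 155.1]
sanding_block 0.66 259 170 [699.   20.1]
cream_jar 0
[... 220 characters left out ...]
44.4]
rack_seat0 0.55 354 167 [ 468.8 -285.5]
rack_seat1 0.66 342 176 [ 486.9 -220.3]
rack_seat1 0.66 331 189 [ 496.  -144.4]
rack_seat1 0.55 354 167 [ 468.8 -285.5]
rack_seat2 0.66 342 176 [ 486.9 -220.3]
rack_seat2 0.66 331 189 [ 496.  -144.4]
rack_seat2 0.55 354 167 [ 468.8 -285.5]
keeper_pivot 0.77 265 237 [556.4 169.2]
keeper_knob 0.88 271 209 [570.7 109. ]
washer_a 0.74 345 177 [ 476.7 -213.1]
washer_a 0.72 336 189 [ 482.8 -142.2]
washer_a 0.46 355 164 [ 468.5 -293.8]
rack 0.55 343 190 [ 472.3 -198. ]
mount 0.6 292 264 [494.5 147.5]
resin_bottle 0.74 202 244 [721.1 185.2]
tape_roll 0.63 218 196 [791.9  -4.7]
sanding_block 0.65 240 207 [708.2  12.7]
cream_jar 0.7 266 166 [ 735.4 -217.3]
```

```bash
python3 - <<'E'
import cv2
t=cv2.imread('pics/top0.png'); s=cv2.imread('pics/scene0.png')
a=cv2.resize(t[130:300,170:410],(800,567),interpolation=cv2.INTER_CUBIC); cv2.imwrite('pics/t1.png',a)
a=cv2.resize(s[140:290,190:390],(800,600),interpolation=cv2.INTER_CUBIC); cv2.imwrite('pics/s1.png',a)
E
```

```text
(no output)
```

View pics/t1.png

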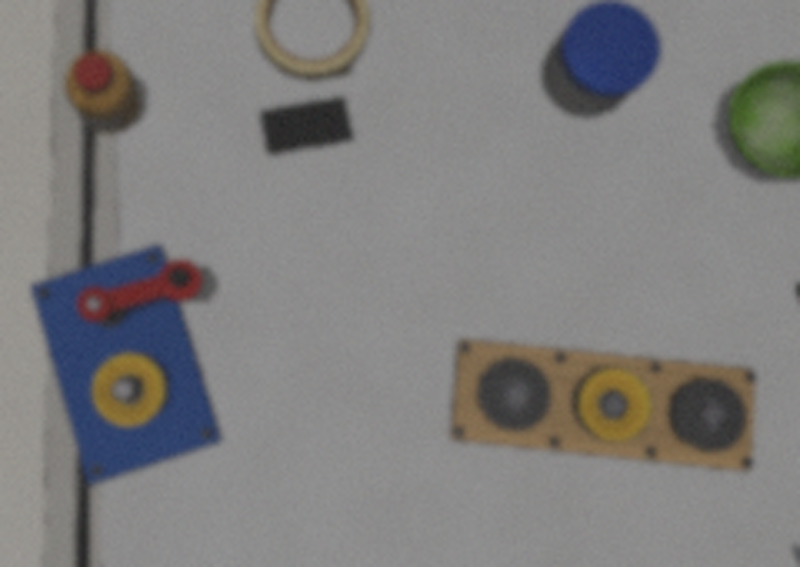

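View pics/s1.png

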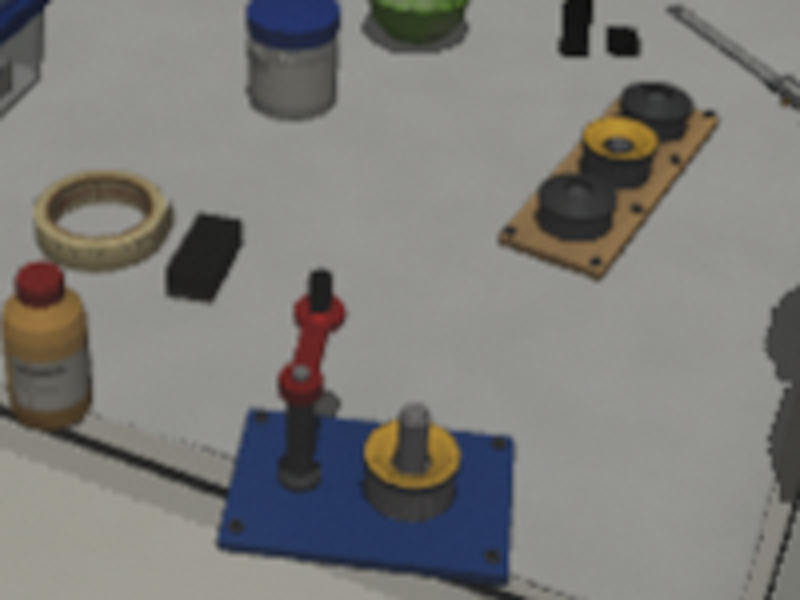

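The arbor washer is hollow-up (yellow, crop 128,388). The rack holds dark, yellow and dark washers, with the yellow in the middle, so no flipping is needed: dark goes on next, then yellow. I'll hover over the rack first for a wrist view.

arm_command(
  deltas=[
    [[0.849,-0.561,0,0,0,-0.81],[0.849,-0.561,0,0,0,-0.81],[0.849,-0.561,0,0,0,-0.81],[0.849,-0.561,0,0,0,-0.81],[0.849,-0.561,0,0,0,-0.81],[0.849,-0.561,0,0,0,-0.81],[0.849,-0.561,0,0,0,-0.81],[0.849,-0.561,0,0,0,-0.81],[0.849,-0.561,0,0,0,-0.81],[0.849,-0.561,0,0,0,-0.81],[0.849,-0.561,0,0,0,-0.81],[0.849,-0.561,0,0,0,-0.81]],
  ],
  gripper=85,
)

```text
time: 2.6
tcp_pos: [483.7, -181.8, 239.5]
ee_rot: [-0.0, 0.744, 0.668, -0.0]
wrist_force: [-0.6, -0.5, -0.4]
finger_gap: 84.9
gripper_force: 0.0
```

```bash
cat >> h.py <<'E'
def yaw(q): return 2*np.arctan2(q[2],q[1])
def go(x,y,z,a):
    s=r.read_state(); p=s['tcp_pos']; c=yaw(s['ee_rot']); D=np.array([x,y,z])-p
    t=[D[0]*np.cos(c)+D[1]*np.sin(c), D[0]*np.sin(c)-D[1]*np.cos(c), -D[2]]
    print('go',np.round(np.array(t)/500,4),'wz',round(-(a-c)/1.5,4))
def look(c,names,save=None):
    p=cap(c,save)
    for n,z in names.items():
        for d in r.landmark_of(p,n)[:5]:
            if d['score']>.3: v,u=d['pixel']; print(c,n,round(d['score'],2),round(u),round(v),np.round(atz(p,u,v,z),1))
    return p
E
python3 - <<'E'
from h import *
s=state(); print(yaw(s['ee_rot']))
look('wrist',{'washer_a':36,'rack_seat1':30,'rack':0},'w1.png')
E
```

```text
{'time': 2.6, 'tcp_pos': [483.744, -181.793, 239.517], 'ee_rot': [-0.0, 0.744, 0.668, -0.0], 'qpos': [-0.593, 0.007, 1.758, -0.0, 1.377, -0.486], 'wrist_force': [-0.614, -0.525, -0.403], 'finger_gap': 84.9, 'gripper_force': 0.0}
1.4629124539138085
wrist washer_a 0.97 256 149 [ 488.5 -149.1]
wrist washer_a 0.78 255 260 [ 471.  -291.1]
wrist rack_seat1 0.71 254 143 [ 486.4 -142.8]
wrist rack_seat1 0.64 255 260 [ 471. -295.]
wrist rack_seat1 0.56 256 203 [ 480.8 -216.9]
wrist rack 0.9 260 200 [ 484.9 -222. ]
wrist rack 0.64 256 264 [ 470.1 -316.7]
```

View pics/w1.png

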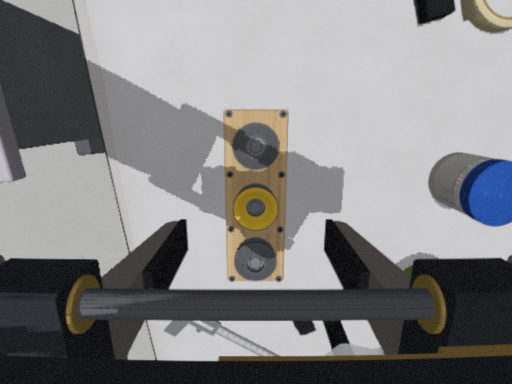

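The wrist view shows the rack square to the tool, with washers at (256,147), (256,208) and (256,258). For a precise pose I'll fit the board outline and the yellow rim in both cameras, and do the same for the blue plate.

```bash
cat >> h.py <<'E'
def mask(p,lo,hi): return cv2.inRange(cv2.cvtColor(np.array(p['frame']),cv2.COLOR_RGB2HSV),lo,hi)
def rect(p,m,z,near=None):
    cs,_=cv2.findContours(cv2.morphologyEx(m,cv2.MORPH_CLOSE,np.ones((3,3))),cv2.RETR_EXTERNAL,cv2.CHAIN_APPROX_NONE)
    c=max(cs,key=cv2.contourArea)[:,0]; w=np.array([atz(p,u,v,z) for u,v in c],np.float32)
    return cv2.minAreaRect(w),len(c)
def blobs(p,m,z,amin=60):
    cs,_=cv2.findContours(m,cv2.RETR_EXTERNAL,cv2.CHAIN_APPROX_NONE)
    for c in cs:
        if cv2.contourArea(c)<amin: continue
        w=np.array([atz(p,u,v,z) for u,v in c[:,0]],np.float32)
        print('  blob',np.round(c[:,0].mean(0)),'circle',np.round(np.hstack(cv2.minEnclosingCircle(w)),1),'ell',np.round(np.hstack(cv2.fitEllipse(w)),1) if len(w)>5 else '')
E
python3 - <<'E'
from h import *
for c in ('wrist','top'):
    p=cap(c); hsv=cv2.cvtColor(np.array(p['frame']),cv2.COLOR_RGB2HSV)
    if c=='wrist': print(hsv[115,240],hsv[190,232],hsv[208,240])
    m=mask(p,(8,70,60),(24,255,255)); print(c,'wood',rect(p,m,12))
    blobs(p,mask(p,(20,150,80),(32,255,255)),42)
    m=mask(p,(100,120,40),(125,255,255)); 
    if c=='top': print('plate',rect(p,m,12))
E
```

```text
[ 19  89 201] [ 18  98 130] [ 23 197 144]
wrist wood (((479.528076171875, -219.49240112304688), (230.9525146484375, 77.93023681640625), 83.63385009765625), 560)
  blob [257. 206.] circle [ 479.4 -219.8   27.1] ell [ 479.5 -219.9   52.6   52.6  157.6]
top wood (((661.360107421875, 564.890625), (315.9004211425781, 315.2999267578125), 9.841075897216797), 439)
  blob [353. 251.] circle [ 478.9 -219.6   25.1] ell [ 478.7 -216.4   37.4   45.1   86. ]
  blob [208. 246.] circle [493.4 150.8  24. ] ell [493.7 151.   44.9  46.1  43.3]
plate (((515.4054565429688, 159.1350555419922), (158.9586639404297, 104.48783111572266), 17.156450271606445), 238)
```

```bash
python3 -c "
from h import *
go(488,-145,110,1.459)"
```

```text
go [0.0789 0.0021 0.2593] wz -0.001
```

arm_command(
  deltas=[
    [[0.079,0.002,0.1,0,0,0],[0.079,0.002,0.2,0,0,0],[0.079,0.002,0.26,0,0,0],[0.079,0.002,0.26,0,0,0],[0.079,0.002,0.26,0,0,0]],
  ],
)

```text
time: 3.4
tcp_pos: [488.4, -144.4, 110.2]
ee_rot: [-0.0, 0.746, 0.666, -0.0]
wrist_force: [0.9, -0.7, -0.5]
finger_gap: 85.0
gripper_force: 0.0
```

```bash
python3 - <<'E'
from h import *
state()
p=look('wrist',{'washer_a':36,'rack_seat1':30},'w2.png')
blobs(p,mask(p,(20,150,80),(32,255,255)),42)
go(488,-145,56,1.459)
E
```

```text
{'time': 3.4, 'tcp_pos': [488.404, -144.406, 110.237], 'ee_rot': [-0.0, 0.746, 0.666, -0.0], 'qpos': [-0.525, 0.133, 1.897, -0.0, 1.112, -0.413], 'wrist_force': [0.861, -0.71, -0.516], 'finger_gap': 85.041, 'gripper_force': 0.0}
wrist washer_a 0.8 257 215 [ 489.1 -148.3]
wrist washer_a 0.62 257 365 [ 473.6 -292.5]
wrist washer_a 0.62 256 296 [ 480.4 -220. ]
wrist rack_seat1 0.76 254 288 [ 478.9 -215.9]
wrist rack_seat1 0.7 256 209 [ 488.8 -145.1]
  blob [254. 323.] circle [ 477.  -240.    16.5] ell [ 477.  -242.6    6.4   34.3   83.3]
  blob [255. 282.] circle [ 481.  -209.1   23.7] ell [ 481.7 -203.    17.6   47.6   83.7]
go [ 1.000e-04 -5.000e-03  1.134e-01] wz -0.0
```

View pics/w2.png

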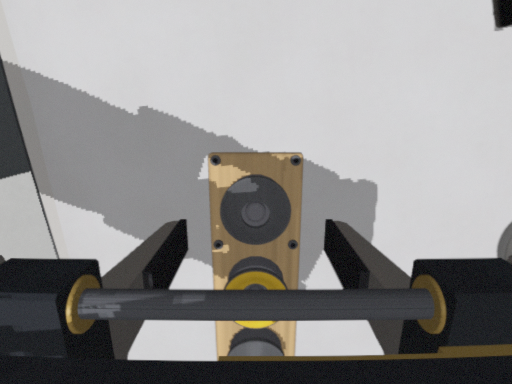

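The dark disc sits between the fingers, rows 175–244, columns 220–291. I'll convert that to a position.

```bash
python3 -c "
from h import *
p=cap('wrist')
for u,v in ((255.5,175.5),(255.5,244),(220,209.5),(291,209.5)): print(atz(p,u,v,34))
for X in ((488,-145,34),(479.5,-219.5,34)): print(proj(p,X))
"
```

```text
[ 494.02094176 -118.95729295]
[ 487.66131439 -175.62203218]
[ 463.08542802 -143.00905237]
[ 518.87958475 -149.35647388]
[251.60106501 208.49989497]
[251.75416535 291.61826175]
```

arm_command(
  deltas=[
    [[-0.003,0,0.05,0,0,0],[-0.003,0,0.1,0,0,0],[-0.003,0,0.109,0,0,0],[-0.003,0,0.109,0,0,0]],
  ],
)

```text
time: 4.0
tcp_pos: [488.6, -145.4, 55.7]
ee_rot: [0.0, 0.745, 0.667, 0.0]
wrist_force: [0.1, -0.7, -0.3]
finger_gap: 84.8
gripper_force: 0.0
```

arm_command(
  deltas=[
    [[0,0,0,0,0,0],[0,0,0,0,0,0],[0,0,0,0,0,0],[0,0,0,0,0,0],[0,0,0,0,0,0],[0,0,0,0,0,0],[0,0,0,0,0,0]],
  ],
  gripper=40,
  squeeze=20,
)

```text
time: 4.7
tcp_pos: [488.8, -145.4, 55.8]
ee_rot: [0.0, 0.745, 0.667, 0.0]
wrist_force: [-1.5, 0.5, 5.2]
finger_gap: 55.5
gripper_force: 20.0
```

arm_command(
  deltas=[
    [[0,0,-0.06,0,0,0],[0,0,-0.14,0,0,0],[0,0,-0.22,0,0,0],[0,0,-0.22,0,0,0],[0,0,-0.22,0,0,0]],
  ],
)

```text
time: 5.2
tcp_pos: [488.8, -145.3, 165.6]
ee_rot: [0.001, 0.745, 0.667, 0.0]
wrist_force: [-0.3, 0.0, -0.7]
finger_gap: 55.9
gripper_force: 20.0
```

```bash
python3 -c "
from h import *
state();look('wrist',{'washer_a':160},'w3.png'); go(440,136,175,0.3)"
```

```text
{'time': 5.2, 'tcp_pos': [488.78, -145.34, 165.614], 'ee_rot': [0.001, 0.745, 0.667, 0.0], 'qpos': [-0.526, 0.059, 1.857, 0.0, 1.224, -0.416], 'wrist_force': [-0.296, 0.031, -0.693], 'finger_gap': 55.882, 'gripper_force': 20.0}
wrist washer_a 0.89 256 261 [ 488.5 -152.2]
wrist washer_a 0.8 256 325 [ 484.1 -194.6]
wrist washer_a 0.64 257 242 [ 490.4 -141.3]
go [ 0.5472 -0.1563 -0.0233] wz 0.7732
```

View pics/w3.png

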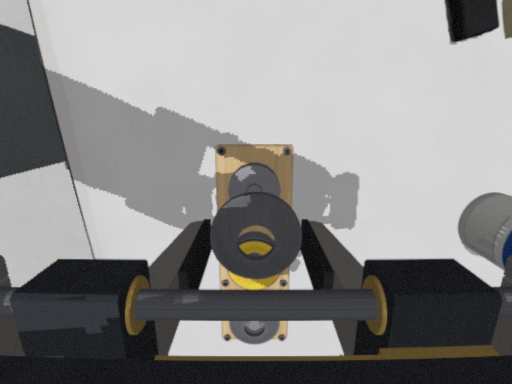

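The held dark washer shows centred at column 256, rim rows about 194–277, columns 211–301. Now to the arbor hover.

```bash
python3 -c "
from h import *
p=cap('wrist')
P=[atz(p,u,v,145) for u,v in ((256,194),(256,277),(211,236),(301,236))]; print(np.round(P,1), (P[0]+P[1])/2,(P[2]+P[3])/2)
"
```

```text
[[ 491.  -116.5]
 [ 485.2 -169.1]
 [ 461.7 -139.2]
 [ 514.6 -145. ]] [ 488.07736052 -142.82617844] [ 488.14603609 -142.09225456]
```

arm_command(
  deltas=[
    [[0.547,-0.156,-0.02,0,0,0.773],[0.547,-0.156,-0.02,0,0,0.773],[0.547,-0.156,-0.02,0,0,0.773],[0.547,-0.156,-0.02,0,0,0.773],[0.547,-0.156,-0.02,0,0,0.773],[0.547,-0.156,-0.02,0,0,0.773],[0.547,-0.156,-0.02,0,0,0.773],[0.547,-0.156,-0.02,0,0,0.773],[0.547,-0.156,-0.02,0,0,0.773],[0.547,-0.156,-0.02,0,0,0.773],[0.547,-0.156,-0.02,0,0,0.773],[0.547,-0.156,-0.02,0,0,0.773]],
  ],
)

```text
time: 6.55
tcp_pos: [440.9, 135.1, 174.5]
ee_rot: [-0.0, 0.989, 0.15, -0.001]
wrist_force: [-0.1, 0.1, -1.0]
finger_gap: 55.9
gripper_force: 20.0
```

```bash
python3 - <<'E'
from h import *
s=state(); print(yaw(s['ee_rot']))
p=look('wrist',{'arbor_seat':30,'keeper_pivot':80,'keeper_knob':113,'mount':0,'washer_a':36},'w4.png')
print('plate',rect(p,mask(p,(100,120,40),(125,255,255)),12))
blobs(p,mask(p,(20,150,60),(32,255,255)),42)
E
```

```text
{'time': 6.55, 'tcp_pos': [440.858, 135.1, 174.479], 'ee_rot': [-0.0, 0.989, 0.15, -0.001], 'qpos': [0.034, -0.081, 1.976, 0.0, 1.247, 1.304], 'wrist_force': [-0.093, 0.101, -1.031], 'finger_gap': 55.855, 'gripper_force': 20.0}
0.3010093969584399
wrist arbor_seat 0.79 255 131 [494.9 152.5]
wrist keeper_pivot 0.73 254 45 [557.2 172.6]
wrist keeper_knob 0.87 356 39 [573.8 109.4]
wrist mount 0.62 258 131 [494.5 148.7]
wrist washer_a 0.97 259 133 [494.8 148.4]
wrist washer_a 0.95 255 241 [388.3 119.6]
plate (((515.56005859375, 157.4439239501953), (161.62326049804688, 107.71063995361328), 17.2477970123291), 695)
  blob [257. 133.] circle [493.9 150.5  26.7] ell [493.9 150.5  52.3  52.4  13.6]
```

View pics/w4.png

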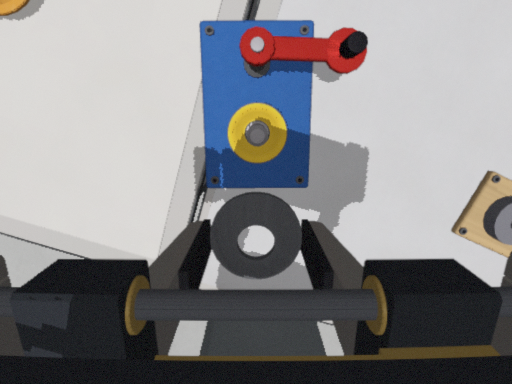

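The yellow arbor washer and arbor are at (257,133), keeper at (258,45) to (350,48), and the held washer is centred at column 256. The arbor comes out near (494, 150.7).

```bash
python3 -c "
from h import *
go(493,150.4,112,0.301)"
```

```text
go [0.1079 0.0016 0.1263] wz -0.0005
```

arm_command(
  deltas=[
    [[0.08,0.0016,0,0,0,0],[0.108,0.0016,0.05,0,0,0],[0.108,0.0016,0.1,0,0,0],[0.108,0.0016,0.125,0,0,0],[0.108,0.0016,0.125,0,0,0],[0.108,0.0016,0.125,0,0,0]],
  ],
)

```text
time: 7.45
tcp_pos: [493.2, 150.5, 113.3]
ee_rot: [0.0, 0.989, 0.15, 0.0]
wrist_force: [-0.5, -0.8, 0.1]
finger_gap: 55.6
gripper_force: 20.0
```

```bash
python3 - <<'E'
from h import *
state(); p=cap('wrist'); q=cap('scene')
a=cv2.resize(np.array(p['frame'])[130:330,160:360,::-1],(400,400),interpolation=cv2.INTER_CUBIC)
b=cv2.resize(np.array(q['frame'])[170:300,220:350,::-1],(400,400),interpolation=cv2.INTER_CUBIC)
cv2.imwrite('pics/c5.png',np.hstack([a,b]))
print('arbor tip proj',proj(p,(494,150.7,76)))
E
```

```text
{'time': 7.45, 'tcp_pos': [493.197, 150.468, 113.263], 'ee_rot': [0.0, 0.989, 0.15, 0.0], 'qpos': [0.061, 0.143, 1.879, 0.0, 1.119, 1.332], 'wrist_force': [-0.549, -0.821, 0.062], 'finger_gap': 55.614, 'gripper_force': 20.0}
arbor tip proj [255.80288067 227.16328522]
```

View pics/c5.png

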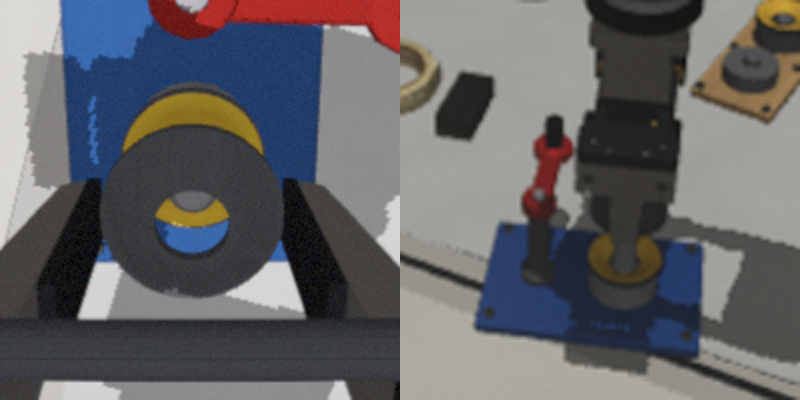

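```bash
python3 - <<'E'
from h import *
p=cap('wrist')
R=np.array([np.cos(.301),np.sin(.301)])
for z in (90,92.5):
  P=[atz(p,u,v,z) for u,v in ((256,130+62.5),(256,130+148.5),(160+50,235.5),(160+141.7,235.5))]
  c=(P[0]+P[1])/2; print(c,np.linalg.norm(P[0]-P[1]),np.linalg.norm(P[2]-P[3]),'along',(c-[493.2,150.5])@R)
print([proj(p,(494-k*R[0],150.7-k*R[1],76)) for k in (5,9)])
print('camera',p['world_from_camera'])
E
```

```text
[493.38081798 150.20873369] 56.72781867108005 56.12328338447044 along 0.0863351970792109
[494.40445545 150.53124929] 55.883775120922515 55.288234611856915 along 1.1595683671704946
[array([255.52994519, 234.86653491]), array([255.53387184, 240.45518107])]
camera [[ 2.95891735e-01  9.24340379e-01  2.40921033e-01  5.62179070e+02]
 [-9.55221334e-01  2.86185184e-01  7.51681002e-02  1.71884874e+02]
 [ 5.32880142e-04 -2.52374530e-01  9.67629481e-01  2.58023968e+02]
 [ 0.00000000e+00  0.00000000e+00  0.00000000e+00  1.00000000e+00]]
```

arm_command(
  deltas=[
    [[0.0006,0,0.02,0,0,0],[0.0006,0,0.035,0,0,0],[0.0006,0,0.05,0,0,0],[0.0006,0,0.06,0,0,0],[0.0006,0,0.07,0,0,0],[0.0006,0,0.075,0,0,0]],
  ],
  squeeze=8,
)

```text
time: 8.2
tcp_pos: [492.9, 150.6, 74.4]
ee_rot: [-0.0, 0.989, 0.15, -0.0]
wrist_force: [-0.3, 0.6, -0.2]
finger_gap: 56.5
gripper_force: 8.0
```

arm_command(
  deltas=[
    [[0,0,0.005,0,0,0],[0,0,0.0105,0,0,0],[0,0,0.0105,0,0,0],[0,0,0.0105,0,0,0]],
  ],
)

```text
time: 8.6
tcp_pos: [493.4, 150.6, 69.9]
ee_rot: [0.0, 0.989, 0.15, 0.0]
wrist_force: [0.7, 0.0, -0.3]
finger_gap: 56.0
gripper_force: 8.0
```

arm_command(
  deltas=[
    [[0,0,0,0,0,0],[0,0,0,0,0,0],[0,0,0,0,0,0],[0,0,0,0,0,0]],
  ],
  gripper=80,
)

```text
time: 9.0
tcp_pos: [493.4, 150.6, 70.0]
ee_rot: [0.0, 0.989, 0.15, 0.0]
wrist_force: [-0.1, -0.4, -0.8]
finger_gap: 80.0
gripper_force: 0.0
```

arm_command(
  deltas=[
    [[0,0,-0.06,0,0,0],[0,0,-0.14,0,0,0],[-0.05,0,-0.22,0,0,0],[-0.107,0,-0.22,0,0,0],[-0.107,0,-0.22,0,0,0],[-0.107,0,-0.22,0,0,0]],
  ],
)

```text
time: 9.6
tcp_pos: [442.1, 134.8, 179.8]
ee_rot: [-0.0, 0.989, 0.149, 0.0]
wrist_force: [0.8, 0.3, -0.6]
finger_gap: 80.0
gripper_force: 0.0
```

```bash
python3 - <<'E'
from h import *
state(); p=cap('wrist'); q=cap('scene')
a=cv2.resize(np.array(p['frame'])[20:220,160:360,::-1],(400,400),interpolation=cv2.INTER_CUBIC)
b=cv2.resize(np.array(q['frame'])[200:290,245:335,::-1],(400,400),interpolation=cv2.INTER_CUBIC)
cv2.imwrite('pics/c6.png',np.hstack([a,b]))
# stack rim predicted: z 47 (alternating) or 40 (nested)
go(479.5,-219.5,110,1.459); go(479.5,-219.5,175,1.459)
E
```

```text
{'time': 9.6, 'tcp_pos': [442.105, 134.756, 179.803], 'ee_rot': [-0.0, 0.989, 0.149, 0.0], 'qpos': [0.033, -0.085, 1.97, 0.0, 1.257, 1.304], 'wrist_force': [0.808, 0.306, -0.637], 'finger_gap': 79.973, 'gripper_force': 0.0}
go [-0.139   0.6988  0.139 ] wz -0.7725
go [-0.139   0.6988  0.009 ] wz -0.7725
```

View pics/c6.png

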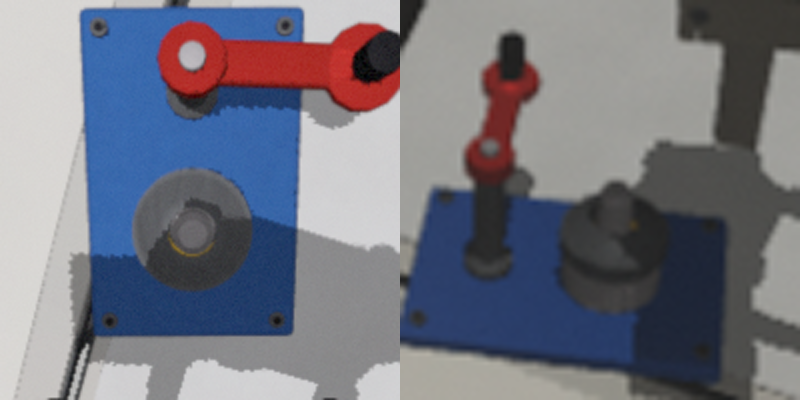

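The dome-up washer is seated on the arbor (crop 192,230). Next is the yellow one.

arm_command(
  deltas=[
    [[-0.139,0.699,0.01,0,0,-0.7725],[-0.139,0.699,0.01,0,0,-0.7725],[-0.139,0.699,0.01,0,0,-0.7725],[-0.139,0.699,0.01,0,0,-0.7725],[-0.139,0.699,0.01,0,0,-0.7725],[-0.139,0.699,0.01,0,0,-0.7725],[-0.139,0.699,0.01,0,0,-0.7725],[-0.139,0.699,0.01,0,0,-0.7725],[-0.139,0.699,0.01,0,0,-0.7725],[-0.139,0.699,0.01,0,0,-0.7725],[-0.139,0.699,0.01,0,0,-0.7725],[-0.139,0.699,0.01,0,0,-0.7725]],
  ],
  gripper=85,
)

```text
time: 10.9
tcp_pos: [479.3, -218.7, 174.5]
ee_rot: [-0.0, 0.746, 0.666, -0.0]
wrist_force: [0.2, -1.5, -0.7]
finger_gap: 85.0
gripper_force: 0.0
```

```bash
python3 - <<'E'
from h import *
state(); p=cap('wrist')
print('wood',rect(p,mask(p,(8,70,60),(24,255,255)),12)); blobs(p,mask(p,(20,150,60),(32,255,255)),42)
go(480,-219.8,58,1.459)
E
```

```text
{'time': 10.9, 'tcp_pos': [479.305, -218.703, 174.457], 'ee_rot': [-0.0, 0.746, 0.666, -0.0], 'qpos': [-0.658, 0.094, 1.8, 0.0, 1.248, -0.546], 'wrist_force': [0.16, -1.545, -0.695], 'finger_gap': 85.013, 'gripper_force': 0.0}
wood (((479.6300354003906, -219.25148010253906), (230.17205810546875, 77.89008331298828), 83.65513610839844), 701)
  blob [256. 192.] circle [ 479.5 -220.1   26.9] ell [ 479.6 -220.    52.6   52.7   33.5]
go [-0.0021  0.0016  0.2332] wz 0.0002
```

arm_command(
  deltas=[
    [[-0.002,0.001,0.07,0,0,0],[-0.002,0.001,0.15,0,0,0],[-0.002,0.001,0.21,0,0,0],[-0.002,0.001,0.233,0,0,0],[-0.002,0.001,0.233,0,0,0],[-0.002,0.001,0.233,0,0,0]],
  ],
)

```text
time: 11.55
tcp_pos: [480.6, -221.1, 59.8]
ee_rot: [0.001, 0.745, 0.667, 0.0]
wrist_force: [0.4, 0.5, -0.2]
finger_gap: 85.4
gripper_force: 0.0
```

arm_command(
  deltas=[
    [[0,0,0,0,0,0],[0,0,0,0,0,0],[0,0,0,0,0,0],[0,0,0,0,0,0],[0,0,0,0,0,0],[0,0,0,0,0,0],[0,0,0,0,0,0]],
  ],
  gripper=40,
  squeeze=20,
)

```text
time: 12.25
tcp_pos: [479.9, -221.0, 58.9]
ee_rot: [0.0, 0.745, 0.667, 0.0]
wrist_force: [-1.0, 0.5, 5.4]
finger_gap: 55.4
gripper_force: 20.0
```

arm_command(
  deltas=[
    [[0,0,-0.06,0,0,0],[0,0,-0.14,0,0,0],[0,0,-0.22,0,0,0],[0,0,-0.24,0,0,0],[0,0,-0.24,0,0,0]],
  ],
)

```text
time: 12.75
tcp_pos: [480.4, -221.3, 179.7]
ee_rot: [0.002, 0.746, 0.666, 0.0]
wrist_force: [0.3, -0.3, -0.3]
finger_gap: 55.6
gripper_force: 20.0
```

```bash
python3 - <<'E'
from h import *
state(); p=cap('wrist'); blobs(p,mask(p,(20,150,60),(32,255,255)),162)
go(440,135,180,0.301)
E
```

```text
{'time': 12.75, 'tcp_pos': [480.356, -221.311, 179.67], 'ee_rot': [0.002, 0.746, 0.666, 0.0], 'qpos': [-0.66, 0.091, 1.793, 0.0, 1.254, -0.549], 'wrist_force': [0.315, -0.301, -0.322], 'finger_gap': 55.591, 'gripper_force': 20.0}
  blob [256. 237.] circle [ 480.8 -220.4   26.9] ell [ 480.8 -220.4   53.    53.2   85.4]
go [ 0.6978 -0.1575 -0.0048] wz 0.772
```

arm_command(
  deltas=[
    [[0.698,-0.1575,0,0,0,0.772],[0.698,-0.1575,0,0,0,0.772],[0.698,-0.1575,0,0,0,0.772],[0.698,-0.1575,0,0,0,0.772],[0.698,-0.1575,0,0,0,0.772],[0.698,-0.1575,0,0,0,0.772],[0.698,-0.1575,0,0,0,0.772],[0.698,-0.1575,0,0,0,0.772],[0.698,-0.1575,0,0,0,0.772],[0.698,-0.1575,0,0,0,0.772],[0.698,-0.1575,0,0,0,0.772],[0.698,-0.1575,0,0,0,0.772]],
  ],
)

```text
time: 14.0
tcp_pos: [439.8, 134.1, 177.3]
ee_rot: [-0.0, 0.989, 0.15, -0.001]
wrist_force: [-0.7, -0.3, 0.2]
finger_gap: 55.4
gripper_force: 20.0
```

```bash
python3 - <<'E'
from h import *
state(); go(493.2,150.4,116,0.301)
E
```

```text
{'time': 14.0, 'tcp_pos': [439.803, 134.119, 177.302], 'ee_rot': [-0.0, 0.989, 0.15, -0.001], 'qpos': [0.032, -0.087, 1.976, -0.0, 1.254, 1.302], 'wrist_force': [-0.669, -0.331, 0.226], 'finger_gap': 55.369, 'gripper_force': 20.0}
go [0.1116 0.0006 0.1226] wz 0.0001
```

arm_command(
  deltas=[
    [[0.08,0.0006,0,0,0,0],[0.1115,0.0006,0.05,0,0,0],[0.1115,0.0006,0.1,0,0,0],[0.1115,0.0006,0.123,0,0,0],[0.1115,0.0006,0.123,0,0,0],[0.1115,0.0006,0.123,0,0,0],[0.1115,0.0006,0.123,0,0,0]],
  ],
)

```text
time: 14.7
tcp_pos: [494.5, 151.0, 118.3]
ee_rot: [0.0, 0.989, 0.15, 0.001]
wrist_force: [-0.8, 0.1, -0.3]
finger_gap: 55.4
gripper_force: 20.0
```

```bash
python3 - <<'E'
from h import *
s=state(); p=cap('wrist'); blobs(p,mask(p,(20,150,60),(32,255,255)),s['tcp_pos'][2]-17)
go(493.2,150.4,95,.301);go(493.2,150.4,84.5,.301)
E
```

```text
{'time': 14.7, 'tcp_pos': [494.461, 151.002, 118.338], 'ee_rot': [0.0, 0.989, 0.15, 0.001], 'qpos': [0.062, 0.138, 1.874, -0.0, 1.127, 1.332], 'wrist_force': [-0.847, 0.091, -0.269], 'finger_gap': 55.364, 'gripper_force': 20.0}
  blob [256. 237.] circle [495.8 151.5  26.8] ell [495.8 151.5  52.8  53.   15.8]
go [-0.0028  0.0005  0.0466] wz -0.0
go [-0.0028  0.0005  0.0676] wz -0.0
```

arm_command(
  deltas=[
    [[-0.0032,0,0.015,0,0,0],[-0.0032,0,0.03,0,0,0],[-0.0032,0,0.04,0,0,0],[-0.0032,0,0.05,0,0,0],[-0.0032,0,0.058,0,0,0],[-0.0032,0,0.058,0,0,0]],
  ],
  squeeze=8,
)

```text
time: 15.35
tcp_pos: [491.5, 150.6, 87.0]
ee_rot: [-0.0, 0.989, 0.15, -0.001]
wrist_force: [0.1, 0.1, -1.0]
finger_gap: 56.0
gripper_force: 8.0
```

arm_command(
  deltas=[
    [[0,0,0.004,0,0,0],[0,0,0.006,0,0,0],[0,0,0.006,0,0,0],[0,0,0.006,0,0,0]],
  ],
)

```text
time: 15.75
tcp_pos: [492.1, 150.7, 85.0]
ee_rot: [0.0, 0.989, 0.15, 0.0]
wrist_force: [-0.5, -0.2, -0.5]
finger_gap: 55.9
gripper_force: 8.0
```

arm_command(
  deltas=[
    [[0,0,0,0,0,0],[0,0,0,0,0,0],[0,0,0,0,0,0],[0,0,0,0,0,0]],
  ],
  gripper=80,
)

```text
time: 16.15
tcp_pos: [492.1, 150.7, 85.0]
ee_rot: [0.0, 0.989, 0.15, 0.0]
wrist_force: [-0.7, -0.2, 0.5]
finger_gap: 79.7
gripper_force: 0.0
```

arm_command(
  deltas=[
    [[0,0,-0.06,0,0,0],[0,0,-0.12,0,0,0],[-0.05,0,-0.19,0,0,0],[-0.107,0,-0.19,0,0,0],[-0.107,0,-0.19,0,0,0],[-0.107,0,-0.19,0,0,0]],
  ],
)

```text
time: 16.75
tcp_pos: [440.9, 134.8, 179.8]
ee_rot: [-0.0, 0.989, 0.15, 0.0]
wrist_force: [0.2, -0.7, 0.2]
finger_gap: 80.4
gripper_force: 0.0
```

```bash
python3 - <<'E'
from h import *
state(); p=look('wrist',{'keeper_knob':113,'keeper_pivot':80}); q=look('scene',{'keeper_knob':113,'keeper_pivot':80})
blobs(p,mask(p,(20,150,60),(32,255,255)),66)
a=cv2.resize(np.array(p['frame'])[20:220,180:380,::-1],(400,400),interpolation=cv2.INTER_CUBIC)
b=cv2.resize(np.array(q['frame'])[200:290,245:335,::-1],(400,400),interpolation=cv2.INTER_CUBIC)
cv2.imwrite('pics/c7.png',np.hstack([a,b]))
E
```

```text
{'time': 16.75, 'tcp_pos': [440.924, 134.812, 179.831], 'ee_rot': [-0.0, 0.989, 0.15, 0.0], 'qpos': [0.034, -0.089, 1.972, 0.0, 1.257, 1.304], 'wrist_force': [0.223, -0.711, 0.174], 'finger_gap': 80.39, 'gripper_force': 0.0}
wrist keeper_knob 0.74 354 44 [572.8 108.2]
wrist keeper_pivot 0.77 254 49 [555.9 171.9]
scene keeper_knob 0.66 269 209 [574.5 111.3]
scene keeper_knob 0.47 341 184 [452.9 -63.3]
scene keeper_pivot 0.86 265 236 [557.7 168. ]
  blob [256. 135.] circle [492.9 151.   26.7] ell [492.9 151.   52.4  52.6  46. ]
```

View pics/c7.png

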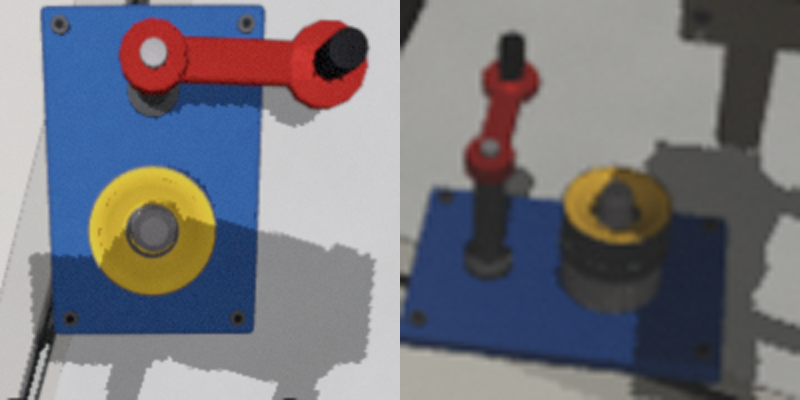

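The stack of three is good, yellow on top at (153,230). The keeper is at about 1.55 rad. I'll straddle the knob with the fingers and carry it round.

```bash
python3 - <<'E'
from h import *
go(573.5,108.5,180,1.847)
E
```

```text
go [ 0.237   0.1289 -0.001 ] wz -1.0306
```

arm_command(
  deltas=[
    [[0.237,0.129,0,0,0,-1],[0.237,0.129,0,0,0,-1],[0.237,0.129,0,0,0,-1],[0.237,0.129,0,0,0,-1],[0.237,0.129,0,0,0,-1],[0.237,0.129,0,0,0,-1],[0.237,0.129,0,0,0,-1],[0.237,0.129,0,0,0,-1],[0.237,0.129,0,0,0,-1],[0.237,0.129,0,0,0,-1],[0.237,0.129,0,0,0,-1],[0.237,0.129,0,0,0,-1]],
  ],
  gripper=50,
)

```text
time: 18.25
tcp_pos: [573.3, 108.4, 179.5]
ee_rot: [-0.0, 0.623, 0.783, -0.0]
wrist_force: [0.1, 0.1, -0.1]
finger_gap: 50.1
gripper_force: 0.0
```

```bash
python3 - <<'E'
from h import *
s=state(); print(yaw(s['ee_rot'])); p=look('wrist',{'keeper_knob':113},'w8.png'); print(proj(p,(573.5,108.5,113)))
go(573.5,108.5,121,1.80)
E
```

```text
{'time': 18.25, 'tcp_pos': [573.328, 108.375, 179.543], 'ee_rot': [-0.0, 0.623, 0.783, -0.0], 'qpos': [-0.02, 0.231, 1.635, 0.0, 1.276, -0.247], 'wrist_force': [0.112, 0.051, -0.137], 'finger_gap': 50.056, 'gripper_force': 0.0}
1.7975109214056493
wrist keeper_knob 0.74 256 216 [574.5 106.9]
[255.37902475 213.48987174]
go [0.0002 0.0005 0.1173] wz -0.0009
```

View pics/w8.png

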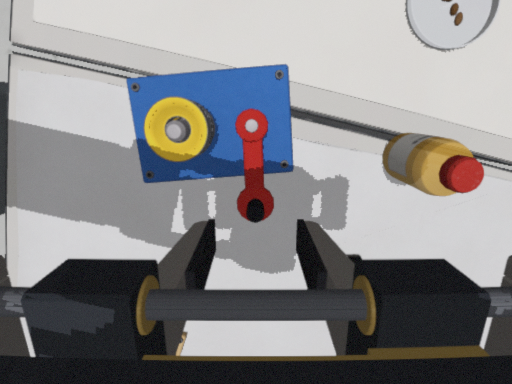

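The knob at (256,210) is centred between the fingers, so I'll descend.

arm_command(
  deltas=[
    [[0,0,0.05,0,0,0],[0,0,0.1,0,0,0],[0,0,0.117,0,0,0],[0,0,0.117,0,0,0]],
  ],
)

```text
time: 18.75
tcp_pos: [572.1, 108.3, 119.9]
ee_rot: [-0.001, 0.622, 0.783, -0.001]
wrist_force: [-0.3, 0.1, 0.5]
finger_gap: 50.2
gripper_force: 0.0
```

arm_command(
  deltas=[
    [[0,0,0,0,0,0],[0,0,0,0,0,0],[0,0,0,0,0,0],[0,0,0,0,0,0]],
  ],
  gripper=24,
)

```text
time: 19.15
tcp_pos: [573.7, 108.3, 122.2]
ee_rot: [0.001, 0.621, 0.784, 0.0]
wrist_force: [1.1, -0.6, 0.1]
finger_gap: 24.0
gripper_force: 0.0
```

```bash
python3 - <<'E'
from h import *
s=state(); p=s['tcp_pos']; c=yaw(s['ee_rot'])
piv=np.array([556.1,170.0]); f0=4.988
N=12
for i in range(1,N+1):
    f=f0-(f0-3.443)*i/N; X=piv+65*np.array([np.cos(f),np.sin(f)]); D=X-p[:2]
    print([round(float(v),3) for v in ((D[0]*np.cos(c)+D[1]*np.sin(c))/500,(D[0]*np.sin(c)-D[1]*np.cos(c))/500)],round((4.988-f)/1.5,2))
E
```

```text
{'time': 19.15, 'tcp_pos': [573.713, 108.339, 122.186], 'ee_rot': [0.001, 0.621, 0.784, 0.0], 'qpos': [-0.02, 0.296, 1.679, 0.0, 1.166, -0.25], 'wrist_force': [1.065, -0.635, 0.056], 'finger_gap': 23.968, 'gripper_force': 0.0}
[-0.001, -0.017] 0.09
[0.001, -0.034] 0.17
[0.006, -0.05] 0.26
[0.012, -0.065] 0.34
[0.021, -0.079] 0.43
[0.031, -0.093] 0.52
[0.043, -0.104] 0.6
[0.056, -0.114] 0.69
[0.071, -0.123] 0.77
[0.086, -0.129] 0.86
[0.102, -0.134] 0.94
[0.119, -0.136] 1.03
```

arm_command(
  deltas=[
    [[-0.001,-0.017,0,0,0,0.09],[0.001,-0.034,0,0,0,0.17],[0.006,-0.05,0,0,0,0.26],[0.012,-0.065,0,0,0,0.34],[0.021,-0.079,0,0,0,0.43],[0.031,-0.093,0,0,0,0.52],[0.043,-0.104,0,0,0,0.6],[0.056,-0.114,0,0,0,0.69],[0.071,-0.123,0,0,0,0.77],[0.086,-0.129,0,0,0,0.86],[0.102,-0.134,0,0,0,0.94],[0.119,-0.136,0,0,0,1]],
  ],
)

```text
time: 20.35
tcp_pos: [493.4, 150.7, 121.8]
ee_rot: [0.0, 0.989, 0.148, 0.0]
wrist_force: [-1.0, -1.5, 0.4]
finger_gap: 24.3
gripper_force: 0.6
```

```bash
python3 - <<'E'
from h import *
s=state(); print(yaw(s['ee_rot'])); look('top',{'keeper_knob':113}); look('wrist',{'keeper_knob':113})
E
```

```text
{'time': 20.35, 'tcp_pos': [493.412, 150.654, 121.81], 'ee_rot': [0.0, 0.989, 0.148, 0.0], 'qpos': [0.062, 0.132, 1.873, -0.001, 1.137, 1.337], 'wrist_force': [-0.957, -1.537, 0.385], 'finger_gap': 24.3, 'gripper_force': 0.599}
0.296526553651856
top keeper_knob 0.42 266 139 [752.7   3.3]
wrist keeper_knob 0.89 264 245 [496.  147.5]
```

arm_command(
  deltas=[
    [[0,-0.005,0,0,0,0],[0,-0.009,0,0,0,0],[0,-0.012,0,0,0,0],[0,-0.012,0,0,0,0]],
  ],
)

```text
time: 20.95
tcp_pos: [492.0, 155.4, 121.4]
ee_rot: [0.001, 0.989, 0.15, 0.0]
wrist_force: [0.7, -5.4, 0.3]
finger_gap: 23.8
gripper_force: 2.6
```

A 5 N reaction means it is against the stop. I'll back off to centre, open and lift.

arm_command(
  deltas=[
    [[0,0.01,0,0,0,0],[0,0.01,0,0,0,0],[0,0.01,0,0,0,0]],
  ],
  gripper=36,
)

```text
time: 21.25
tcp_pos: [493.1, 151.8, 121.3]
ee_rot: [-0.0, 0.989, 0.15, -0.0]
wrist_force: [0.4, 0.3, -0.6]
finger_gap: 36.3
gripper_force: 0.0
```

arm_command(
  deltas=[
    [[0,0,-0.04,0,0,0],[0,0,-0.1,0,0,0],[-0.05,0,-0.16,0,0,0],[-0.15,0,-0.16,0,0,0],[-0.15,0,-0.16,0,0,0],[-0.15,0,-0.16,0,0,0]],
  ],
)

```text
time: 21.85
tcp_pos: [420.8, 129.6, 201.3]
ee_rot: [-0.0, 0.989, 0.15, 0.0]
wrist_force: [0.2, 1.0, 0.5]
finger_gap: 35.9
gripper_force: 0.0
```

```bash
python3 - <<'E'
from h import *
s=state(); p=look('wrist',{'keeper_knob':113,'keeper_pivot':80}); q=look('scene',{'washer_a':36})
a=cv2.resize(np.array(p['frame'])[0:200,160:360,::-1],(400,400),interpolation=cv2.INTER_CUBIC)
b=cv2.resize(np.array(q['frame'])[140:290,215:365,::-1],(400,400),interpolation=cv2.INTER_CUBIC)
cv2.imwrite('pics/c9.png',np.hstack([a,b]))
E
```

```text
{'time': 21.85, 'tcp_pos': [420.76, 129.578, 201.253], 'ee_rot': [-0.0, 0.989, 0.15, 0.0], 'qpos': [0.023, -0.172, 2.003, 0.0, 1.31, 1.293], 'wrist_force': [0.216, 1.033, 0.542], 'finger_gap': 35.856, 'gripper_force': 0.0}
wrist keeper_knob 0.76 259 108 [495.2 150. ]
wrist keeper_pivot 0.86 256 27 [556.7 171.6]
wrist keeper_pivot 0.36 503 197 [489.3 -97.6]
wrist keeper_pivot 0.35 257 108 [495.5 151.8]
scene washer_a 0.72 263 167 [ 717.5 -153.4]
scene washer_a 0.65 292 250 [500.6 138.2]
scene washer_a 0.49 293 252 [497.1 143.7]
scene washer_a 0.48 291 245 [509.6 124.5]
scene washer_a 0.43 353 164 [ 475.1 -295. ]
```

View pics/c9.png

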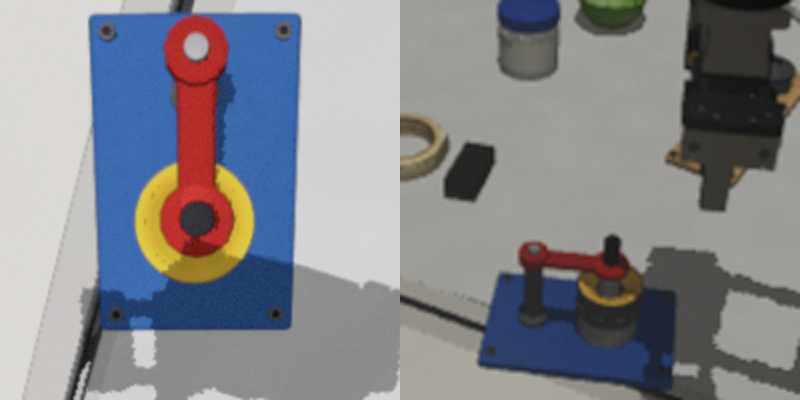

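The keeper lies straight over the arbor, the knob at (197,217) in line with the plate. The stack is intact and the arm is clear.

```bash
python3 -c "
from cell import r
print(r.hand_in())"
```

```text
the job is handed in; nothing more can be done
None
```

I handed the job in at about 22 s: three washers with alternating faces are on the arbor, the spare was left on its rack seat, and the keeper is closed against its stop; the hand-in call gave no verdict.

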